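# Clamp and squeeze a microscope objective

### The job

Swing the open half of the hinged clamp shut round the microscope objective standing in it, then take the knurled-head locking pin from the wooden tool stand and push it down through the aligned lug holes until its head sits on the lugs. The pin has some play and does not yet grip the barrel, so finally squeeze the two closed halves firmly together between the fingers, one finger on each half, and finish still holding that squeeze, so that a colleague can unscrew the stuck front cap. Keep the objective standing in the clamp, and leave the nut drivers in their holes and the canister and eyepiece where they are.

Things in the scene. Friction and masses are not known exactly. Their poses are not given: they have to be found in the camera images.
- clamp: hinged split clamp bolted to the bench: dark base plate 150 x 110 x 10 mm (x, y, z) with two aluminium halves, 24 to 54 mm above the bench, round an upright rubber-lined 32 mm bore. Origin on the bench under the bore's axis, z up. The halves part on the plane y = 0; vertical hinge axis at x = +46 mm, y = 0; locking lugs with the upright pin hole at x = -46 mm, y = 0.
- fixed_half: the clamp's fixed half, on its -y side; same origin and axes as the clamp. Outer flat upright at y = -24 mm, from x = -22 to +22 mm, 24 to 54 mm above the bench. At the lug end two plates 24 mm square, 10 mm thick, with 12 mm holes in line, one above the other; the other half's tongue swings into the 10 mm slot between them.
- moving_half: the clamp's swinging half, on its +y side when shut. Origin on the hinge axis at bench height, z up; the frame turns with it and is parallel to the clamp's when shut. In it: parting face y = 0, bore at x = -46 mm, outer flat at y = +24 mm from x = -68 to -24 mm, tongue with a 12 mm hole centred at x = -92 mm, y = 0. It lies 24 to 54 mm above the bench.
- jaw (a joint): hinge of the moving half, rad: 0 = shut against a firm stop, larger = open; opening turns it clockwise seen from above (to the clamp's +y). Stiff hinge (about 0.1 N m of friction): it stays where it is left, and can be pushed shut with closed fingers on its outer flat.
- moving_face (a point): middle of the moving half's outer flat, 39 mm above the bench, where to push it shut or squeeze it
- hinge_top (a point): on the hinge axis at the height of the halves' top (54 mm above the bench)
- lug_hole (a point): centre of the mouth of the upper lug's hole, 54 mm above the bench, where the pin goes in; 12 mm hole straight down, 30 mm through both lug plates and the tongue, open below
- clamp_centre (a point): on the bore's axis at the height of the halves' top (54 mm above the bench). Here the closed halves measure 48 mm between their outer flats, along the clamp's y.
- objective: steel microscope objective, 62 mm tall, barrel 32 mm in diameter, loose, standing nose up in a low rubber ring on the clamp's base, in the bore; its top is 72 mm above the bench. Origin at the centre of its underside, 10 mm above the bench. 0.18 kg.
- pin: steel locking pin in one of the stand's holes. Origin on its axis at the underside of its head, z up. Below: shank 10 mm in diameter, 40 mm long, its last 6 mm tapering to 5 mm. Above: flange 28 mm in diameter, 3 mm thick, then a knurled head 22 mm in diameter up to 28 mm over the origin, to grip from above. Fully home in the clamp its origin is at lug_hole. 0.08 kg.
- stand: wooden tool stand fixed to the bench, 150 x 46 x 50 mm (x, y, z), with three upright holes, 12 mm wide, 44 mm deep, at x = -50, 0, +50 mm, y = 0; pin and nut drivers stand in them in any order, shoulders on its top. Fingers have most room closing along the stand's y. Origin at the centre of its underside.
- driver_a: nut driver with a black handle 16 mm in diameter, 56 mm tall above the stand, not to be taken. Origin at the underside of the handle, on the stand's top.
- driver_b: thinner nut driver with a black handle 13 to 16 mm in diameter, 48 mm tall above the stand, not to be taken. Origin at the underside of the handle.
- canister: closed plastic objective canister, 49 mm in diameter, 62 mm tall, standing on the bench beyond the work; leave it. Origin at the centre of its underside.
- eyepiece: black eyepiece, 41 mm in diameter, 50 mm tall, standing on the bench nearer the robot; leave it. Origin at the centre of its underside.
Not all that is in view belongs to the job. Leave any green look-alike of the pin alone. What is shaped like the objective but purple is not meant.

How it is judged:
By the outcome, as a careful person would: the job done as asked, in the order asked, and still so for the second after the job is handed in, while the arm keeps its last pose, push and grip.
It also fails if it takes over 58 s, if anything falls off the work surface, if the arm or the gripper's body presses on something with over 40 N, if the wrist force passes 120 N, or if a joint passes its speed limit or range.

### The arm

A 7-joint arm with a two-finger parallel gripper is mounted at the origin on the work surface. World frame = base frame: x ahead of the robot, y to its left, z up, the work surface at z = 0. Lengths are in m, angles in rad, forces in N, time in s.
With the tool pointing down it reaches from about 0.35 to 0.9 m from the base axis. Payload 8.1 kg.
Tool frame: the origin (TCP) lies midway between the tips of the shut fingers; the grasp point (between the pads) lies 19 mm behind it; z points along the fingers, y is the line along which they close (so a half turn about z gives the same grasp; the last joint's range is limited). The gripper opens to 92 mm and grips with 3 to 60 N. Pads are 19 mm wide; open, the fingers measure 130 mm over their backs; the gripper's body (75 mm by 190 mm) begins 47 mm behind the grasp point.
Start: joints at [-1.386, 0.434, 0.025, 1.573, -0.012, 1.134, -0.075], TCP at [0.177, 0.599, 0.193] pointing down, gripper open.
Joint ranges: [-2.62, 2.62], [-0.44, 2.09], [-1.27, 1.32], [0.08, 2.57], [-1.32, 4.46], [0.12, 2], [-2.74, 2.74]. Speed limits (rad/s): [2.22, 2.22, 3.01, 3.01, 3.14, 3.14, 3.14].

### API

Orientations are given as a rotation vector (axis times angle).
In Python, from cell import arm gives the robot as it stands.
- The arm moves only by the tool carry_out, never from a script. Its arguments are lists of equal length, an entry for each row: "claw": the finger opening in cm, from 0 to 9.18; "delta_pos": the shift along the tool's x, y, z in cm, a list of three; "angular": the turn, a rotation vector about the tool's x, y, z in rad, a list of three. In form: {"claw": [claw, ...], "delta_pos": [[dx, dy, dz], ...], "angular": [[ax, ay, az], ...]}. A call has 1 to 20 rows; each row shifts and turns the commanded pose from where the row before left it, along the tool's axes as they then stand; what a row does not reach is not made up. A row lasts 1/10 s, in which the tool goes at most 50 mm and 8.59 degrees, less where a joint would pass 70% of its speed; a pose out of reach is approached as far as the arm can. A call with a gripper value outside its range is refused whole. The fingers move at their own pace and stop on an object; "force" is the grip in N (left out, the last holds). Time passes only in rows, so rows that do not move let the fingers close. It gives the time, the measured TCP pose, the force, the opening and the grip force at its end, in the units of the state.
- arm.observe(): the state, without advancing time (a new reading comes with each control period).
- arm.get_image(name): name is "scene" or "top"; returns a dict with "frame" (384x512x3 uint8, red, green, blue), "mtx" (3x3 intrinsics, pixels), "T" (4x4, takes a point from camera to world coordinates). Camera axes: x right, y down, z forward; pixel columns grow to the right and rows downward; lengths in m; the calibration is good to about 2 mm. A picture is of the moment at which its call begins. There is no depth.
- arm.sign_off(): hands the job in; it is judged then, once.
Trained networks look in a picture, given as the dict that the camera call returned (one of the last four; its "shot" number tells which), for a name from the list of things; names that differ only in an ending like _2 or _b are one class to them, and where a whole thing is asked for, a point or a joint stands for the part that bears it (a point fixed in the world has none). Each returns a list of dicts, best first, with "conf" (0 to 1); they miss things now and then, are a little off and sometimes report something else, mostly with a low value. They report only what shows in the picture. A call takes as long as a camera call. They do not tell look-alikes from the thing itself.
- arm.look_for(label, picture): "centre" ([column, row] as shares, 0 to 1, of the picture: columns of its width, rows of its height, amid what is visible of it).
- arm.trace(label, picture): "region" (384x512 bool, what is visible of it) and "centre" ([column, row] as shares, 0 to 1, of the picture: columns of its width, rows of its height, amid what is visible of it).
- arm.place_of(label, picture): "centre" ([column, row] as shares, 0 to 1, of the picture: columns of its width, rows of its height: a listed point, or the origin of a listed thing).
The state is a dict: "clock": time; "joints": joint angles; "dq": joint speeds; "joint_efforts": joint torques, N m; "position": TCP position; "ee_rot": TCP orientation; "force": force on the tool from outside, world axes, zero at the start; "ft_torque": the same for the moment, N m; "width": opening from 0.0 (shut) to 1.0 (fully open); "gripper_force": force on a finger pad.
Only numpy, scipy, OpenCV 4.12 (cv2) and the standard library are available. Lean on these libraries where they do the work, as an engineer would, in place of code of your own. Each camera call takes 0.05 s, during which the arm holds its last target. There are 200 camera calls.

## Working session

There is one attempt and no reset: what is moved stays moved. The work goes in short steps, Python scripts to look and compute and a tool call to move; the robot and the scene stay as the last step left them, time stands still between calls to the robot, and variables do not carry over. Pictures are saved under pics/ and viewed, at most 10 in all, crops included, and the job is handed in when it is done.

Besides the shell and the picture viewer there is one more tool, called after ">>>" by a JSON object that holds its "fn" and its "kwargs". carry_out: Moves the arm, as the interface text tells. Its arguments: {"type":"object","properties":{"claw":{"type":"array","items":{"type":"number"}},"delta_pos":{"type":"array","items":{"type":"array","items":{"type":"number"}}},"angular":{"type":"array","items":{"type":"array","items":{"type":"number"}}},"force":{"type":"number"}},"required":["claw","delta_pos","angular"]}

```bash
mkdir -p pics
cat > h.py <<'E'
import numpy as np, cv2
from scipy.spatial.transform import Rotation as R
from cell import arm
def ray(pic,c):
    K=pic["mtx"];T=np.array(pic["T"]);h,w=pic["frame"].shape[:2]
    d=np.linalg.inv(K)@[c[0]*w,c[1]*h,1]
    return T[:3,3],T[:3,:3]@d
def onz(pic,c,z):
    o,d=ray(pic,c);return o+d*(z-o[2])/d[2]
def tri(p1,c1,p2,c2):
    o1,d1=ray(p1,c1);o2,d2=ray(p2,c2);d1/=np.linalg.norm(d1);d2/=np.linalg.norm(d2)
    s=np.linalg.lstsq(np.c_[d1,-d2],o2-o1,rcond=None)[0]
    a=o1+s[0]*d1;b=o2+s[1]*d2
    return (a+b)/2,np.linalg.norm(a-b)
def proj(pic,p):
    T=np.linalg.inv(np.array(pic["T"]));q=pic["mtx"]@(T[:3,:3]@np.array(p)+T[:3,3]);return q[:2]/q[2]
def save(pic,name):cv2.imwrite("pics/"+name,cv2.cvtColor(pic["frame"],cv2.COLOR_RGB2BGR))
E
python3 - <<'E'
from h import *
np.set_printoptions(precision=4,suppress=True)
s=arm.observe();print(s)
P={n:arm.get_image(n) for n in("top","scene")}
for n in P: save(P[n],n+"1.png"); print(n,np.array(P[n]["T"])[:3,3])
Z=dict(clamp=0,moving_half=0,moving_face=.039,hinge_top=.054,lug_hole=.054,clamp_centre=.054,objective=.01,pin=.05,stand=0,driver_a=.05,driver_b=.05,canister=0,eyepiece=0)
for l,z in Z.items():
  for n in P:
    for r in arm.place_of(l,P[n])[:3]:
      print(l,n,round(r["conf"],2),np.array(r["centre"])*[512,384],onz(P[n],r["centre"],z)[:2])
E
```

```text
{'clock': 0.0, 'joints': array([-1.3856,  0.4352,  0.0249,  1.5741, -0.0116,  1.134 , -0.0751]), 'dq': array([ 0.0002,  0.0007,  0.0002, -0.0002, -0.0014,  0.0004, -0.0014]), 'joint_efforts': array([ -0.0007, -66.7871,   0.9849, -31.4441,  -0.0603,   0.0436,
         0.0002]), 'position': array([0.1773, 0.5987, 0.1924]), 'ee_rot': array([-0.4505, -3.109 ,  0.0025]), 'force': array([ 0.4377, -0.1378, -0.4426]), 'ft_torque': array([ 0.0272, -0.0059, -0.0115]), 'gripper_force': 0.0, 'width': 0.9960377590290305}
top [ 0.3922 -0.0057  0.9262]
scene [ 1.173  -0.0826  0.7489]
clamp top 0.76 [300.5952 213.0048] [ 0.4826 -0.1546]
clamp top 0.56 [226.816  268.3008] [0.3423 0.0297]
clamp scene 0.63 [183.1936 192.3072] [ 0.4758 -0.1556]
moving_half top 0.56 [298.1888 198.1824] [ 0.5206 -0.1486]
moving_half scene 0.84 [181.4016 212.3136] [ 0.5301 -0.1589]
moving_face top 0.73 [286.4128 194.688 ] [ 0.5234 -0.1136]
moving_face scene 0.66 [208.5888 193.6896] [ 0.5198 -0.1021]
hinge_top top 0.69 [306.5856 193.3056] [ 0.5254 -0.1608]
hinge_top scene 0.65 [180.5824 192.8832] [ 0.5272 -0.1553]
lug_hole 
[... 887 characters left out ...]
[180.0192 194.3808] [ 0.5274 -0.1568]
driver_a scene 0.5 [352.9216 181.7856] [0.5209 0.1837]
driver_a scene 0.43 [349.5936 165.5808] [0.4752 0.1874]
driver_b top 0.61 [164.096 194.496] [0.5167 0.1828]
driver_b scene 0.73 [180.0192 194.3808] [ 0.5274 -0.1568]
driver_b scene 0.5 [352.9216 181.7856] [0.5209 0.1837]
driver_b scene 0.43 [349.5936 165.5808] [0.4752 0.1874]
canister top 0.7 [235.3152 126.4128] [0.7085 0.0166]
canister top 0.36 [302.2848 212.1984] [ 0.4848 -0.1589]
canister scene 0.97 [282.7776 281.3184] [0.706 0.022]
canister scene 0.67 [186.88   193.8048] [ 0.4807 -0.148 ]
eyepiece top 0.71 [225.8944 267.8016] [0.3435 0.032 ]
eyepiece scene 0.87 [261.5808 147.1104] [0.3502 0.0208]
```

Run:
```python
import cv2
a=cv2.imread("pics/top1.png");b=cv2.imread("pics/scene1.png")
A=cv2.resize(a[150:290,100:380],(800,400));B=cv2.resize(b[100:240,110:390],(800,400))
cv2.imwrite("pics/tc.png",A);cv2.imwrite("pics/sc.png",B)
```

```text
(no output)
```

View pics/tc.png

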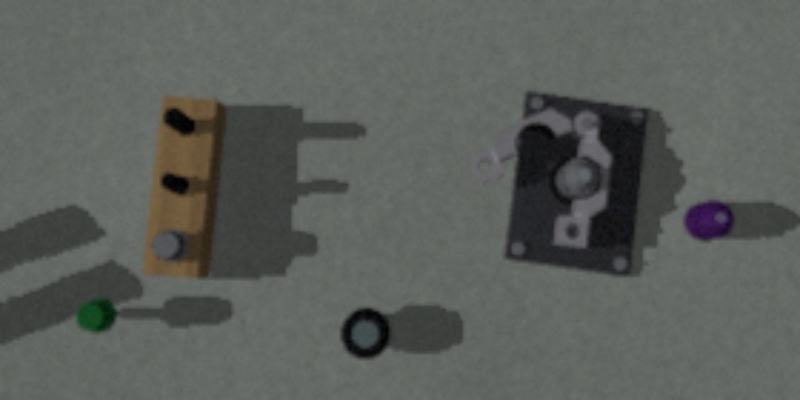

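View pics/sc.png

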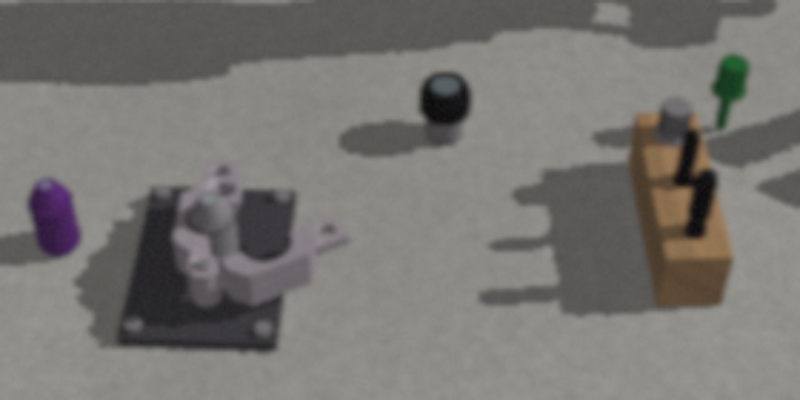

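The top crop shows the stand at left, with the pin in its lowest hole (grey, 170,245) and the drivers above it. The clamp is at right: hinge (585,120), lugs (572,232), and the moving half swung left with its tongue at (488,165). The green and purple look-alikes are separate, and the scene view agrees. Next I'll refine the poses.

Run:
```python
from h import *
np.set_printoptions(precision=4,suppress=True)
t=arm.get_image("top");s=arm.get_image("scene")
def rect(pic,mask,z):
    ys,xs=np.nonzero(mask);pts=np.array([onz(pic,((x+.5)/512,(y+.5)/384),z)[:2] for x,y in zip(xs,ys)])
    (c,wh,a)=cv2.minAreaRect((pts*1000).astype(np.float32));return np.array(c),wh,a
f=t["frame"].astype(int);g=f.max(2)
r=np.zeros(g.shape,bool);r[178:250,272:332]=1
for l,lim in(("clamp",.01),("stand",.05)):
  for n,p in(("top",t),("scene",s)):
    for q in arm.trace(l,p)[:1]:
      print(l,n,q["conf"],q["region"].sum(),rect(p,q["region"],lim))
hsv=cv2.cvtColor(t["frame"],cv2.COLOR_RGB2HSV).astype(int)
w=(hsv[...,0]<20)&(hsv[...,1]>80);w[:, 200:]=0
print("wood top",w.sum(),rect(t,w,.05))
for n,p in(("top",t),("scene",s)):
  for l,z in(("pin",.078),("objective",.072)):
    for q in arm.trace(l,p)[:3]:
      m=q["region"];c=np.array(q["centre"])*[512,384];print(l,n,round(q["conf"],2),m.sum(),c,p["frame"][m].mean(0),onz(p,q["centre"],.066 if l=="pin" else .05)[:2])
for l in("lug_hole","hinge_top","clamp_centre","moving_face"):
  a=arm.place_of(l,t);b=arm.place_of(l,s)
  if a and b: print(l,tri(t,a[0]["centre"],s,b[0]["centre"]),onz(t,a[0]["centre"],.054),onz(s,b[0]["centre"],.054))
```

```text
clamp top 0.57 2555 (array([ 480.6675, -135.6349]), (150.7480926513672, 150.04843139648438), 82.55096435546875)
clamp scene 0.79 3137 (array([ 473.4588, -130.6774]), (150.2314453125, 185.3460235595703), 83.11369323730469)
stand top 0.83 1138 (array([466.192 , 178.6032]), (54.41439437866211, 149.5369415283203), 86.81807708740234)
stand scene 0.66 175 (array([404.0468, 195.7763]), (23.83510398864746, 55.155311584472656), 63.6926155090332)
wood top 1304 (array([501.5846, 261.2384]), (869.823486328125, 216.2244110107422), 34.929290771484375)
pin top 0.54 119 [161.4848 236.1984] [68.395  68.7899 68.479 ] [0.4167 0.1803]
objective top 0.65 131 [302.8992 214.0032] [72.0458 75.0305 76.9695] [ 0.4754 -0.1521]
objective top 0.45 207 [347.4944 228.0192] [54.3285 32.1256 71.4589] [ 0.4435 -0.2594]
objective top 0.45 102 [160.9216 239.1168] [69.0882 70.2647 70.9902] [0.4103 0.1847]
pin scene 0.74 170 [344.2176 143.8848] [83.9765 80.3882 80.9471] [0.4265 0.1846]
pin scene 0.72 205 [367.104 127.488] [46.2293 80.4049 52.2244] [0.3782 0.2454]
objective scene 0.89 391 [128.1024 177.1008] [74.6317 48.2199 89.9284] [ 0.4723 -0.2602]
objective scene 0.66 265 [187.4944 177.7152] [98.6566 96.5132 99.2604] [ 0.4835 -0.1424]
lug_hole (array([ 0.4306, -0.1451,  0.0534]), np.float64(0.0008588275041255934)) [ 0.4306 -0.1446  0.054 ] [ 0.4311 -0.1455  0.054 ]
hinge_top (array([ 0.5281, -0.1571,  0.0494]), np.float64(0.010816730754786945)) [ 0.5272 -0.1618  0.054 ] [ 0.5336 -0.1513  0.054 ]
clamp_centre (array([ 0.4759, -0.149 ,  0.0618]), np.float64(0.005670504469912414)) [ 0.4766 -0.1531  0.054 ] [ 0.4687 -0.1468  0.054 ]
moving_face (array([ 0.5241, -0.1057,  0.0381]), np.float64(0.006048590452921906)) [ 0.5215 -0.1069  0.054 ] [ 0.5391 -0.1023  0.054 ]
```

```bash
cat >> h.py <<'E'
C=np.array([.477,-.149]);YAW=-.125
def u(a):return np.array([np.cos(a),np.sin(a)])
def rot(a):return np.array([[np.cos(a),-np.sin(a)],[np.sin(a),np.cos(a)]])
HINGE=lambda:C+.046*u(YAW)
def mv(theta,x,y):return HINGE()+rot(YAW-theta)@[x,y]
def cl(x,y):return C+rot(YAW)@[x,y]
def pose():
    s=arm.observe();M=R.from_rotvec(s["ee_rot"]).as_matrix();return s["position"],np.arctan2(M[1,1],M[0,1])
def rows(targets,start=None):
    """targets: (x,y,z,phi); prints tool-frame rows cm / rad, compensating rounding"""
    p,f=start or pose();p=np.array(p,float)
    for x,y,z,ph in targets:
        d=np.array([x,y])-p[:2]
        t=np.round(100*np.array([d@u(f+np.pi/2),d@u(f),p[2]-z]),1);a=-round(ph-f,2)
        p[:2]+=(t[0]*u(f+np.pi/2)+t[1]*u(f))/100;p[2]-=t[2]/100;f-=a
        print(t.tolist(),[0,0,a])
def lerp(a,b,n):return [np.array(a)+(np.array(b)-a)*k/n for k in range(1,n+1)]
def now():
    p,f=pose();return np.r_[p,f]
E
python3 - <<'E'
from h import *
n=YAW-1.06+np.pi/2
print(np.rad2deg(n),mv(1.06,-.052,.060),now(),mv(1.06,-.046,.024))
h=np.r_[mv(1.06,-.052,.060),.13,n]
rows(lerp(now(),h,20))
E
```

```text
22.104501276997443 [ 0.55866359 -0.08397926] [0.17743704 0.59932057 0.19316514 1.28290319] [ 0.52756741 -0.10308495]
[-2.8, -2.7, 0.3] [0, 0, np.float64(0.04)]
[-2.9, -2.7, 0.3] [0, 0, np.float64(0.05)]
[-3.0, -2.4, 0.3] [0, 0, np.float64(0.04)]
[-3.2, -2.4, 0.4] [0, 0, np.float64(0.05)]
[-3.2, -2.2, 0.3] [0, 0, np.float64(0.04)]
[-3.3, -2.0, 0.3] [0, 0, np.float64(0.05)]
[-3.5, -1.9, 0.3] [0, 0, np.float64(0.04)]
[-3.5, -1.8, 0.3] [0, 0, np.float64(0.05)]
[-3.5, -1.5, 0.3] [0, 0, np.float64(0.04)]
[-3.7, -1.5, 0.4] [0, 0, np.float64(0.05)]
[-3.7, -1.2, 0.3] [0, 0, np.float64(0.04)]
[-3.7, -1.1, 0.3] [0, 0, np.float64(0.05)]
[-3.8, -0.9, 0.3] [0, 0, np.float64(0.04)]
[-3.9, -0.8, 0.3] [0, 0, np.float64(0.05)]
[-3.9, -0.5, 0.3] [0, 0, np.float64(0.04)]
[-3.9, -0.4, 0.4] [0, 0, np.float64(0.05)]
[-3.9, -0.3, 0.3] [0, 0, np.float64(0.04)]
[-3.9, -0.0, 0.3] [0, 0, np.float64(0.05)]
[-3.9, 0.1, 0.3] [0, 0, np.float64(0.04)]
[-3.9, 0.3, 0.3] [0, 0, np.float64(0.05)]
```

>>> {"fn": "carry_out", "kwargs": {"claw": [0,0,0,0,0,0,0,0,0,0,0,0,0,0,0,0,0,0,0,0], "delta_pos": [[-2.8,-2.7,0.3],[-2.9,-2.7,0.3],[-3.0,-2.4,0.3],[-3.2,-2.4,0.4],[-3.2,-2.2,0.3],[-3.3,-2.0,0.3],[-3.5,-1.9,0.3],[-3.5,-1.8,0.3],[-3.5,-1.5,0.3],[-3.7,-1.5,0.4],[-3.7,-1.2,0.3],[-3.7,-1.1,0.3],[-3.8,-0.9,0.3],[-3.9,-0.8,0.3],[-3.9,-0.5,0.3],[-3.9,-0.4,0.4],[-3.9,-0.3,0.3],[-3.9,0,0.3],[-3.9,0.1,0.3],[-3.9,0.3,0.3]], "angular": [[0,0,0.04],[0,0,0.05],[0,0,0.04],[0,0,0.05],[0,0,0.04],[0,0,0.05],[0,0,0.04],[0,0,0.05],[0,0,0.04],[0,0,0.05],[0,0,0.04],[0,0,0.05],[0,0,0.04],[0,0,0.05],[0,0,0.04],[0,0,0.05],[0,0,0.04],[0,0,0.05],[0,0,0.04],[0,0,0.05]], "force": 20}}

```text
clock: 4.3
position: [0.5592, -0.0856, 0.1301]
ee_rot: [1.76, 2.602, 0.001]
force: [0.7, 1.1, 0.8]
width: 0.006
gripper_force: 0.0
```

Run:
```python
from h import *
print(now())
h=np.r_[mv(1.06,-.052,.060),.027,YAW-1.06+np.pi/2]
T=lerp(now(),h,6)
print("descend+push")
for k in range(1,15):
    th=1.06-1.06*k/14; th=max(th,0)
    y=.060-.017*min(k,3)/3
    T.append(np.r_[mv(th,-.052,y),.027,YAW-th+np.pi/2])
rows(T)
t=arm.get_image("top");s=arm.get_image("scene")
A=cv2.resize(t["frame"][160:270,220:360],(760,597));save({"frame":A},"t2.png")
```

```text
[ 0.55924183 -0.08562836  0.13012648  0.38164725]
descend+push
[0.0, 0.0, 1.7] [0, 0, np.float64(-0.0)]
[0.1, 0.0, 1.7] [0, 0, np.float64(-0.0)]
[-0.0, 0.0, 1.8] [0, 0, np.float64(-0.0)]
[0.0, 0.0, 1.7] [0, 0, np.float64(-0.0)]
[0.0, 0.0, 1.7] [0, 0, np.float64(-0.0)]
[0.1, 0.0, 1.7] [0, 0, np.float64(-0.0)]
[0.4, -1.0, 0.0] [0, 0, np.float64(-0.08)]
[0.3, -0.9, 0.0] [0, 0, np.float64(-0.08)]
[0.3, -1.0, 0.0] [0, 0, np.float64(-0.07)]
[0.3, -0.4, 0.0] [0, 0, np.float64(-0.08)]
[0.4, -0.4, 0.0] [0, 0, np.float64(-0.07)]
[0.3, -0.4, 0.0] [0, 0, np.float64(-0.08)]
[0.3, -0.4, 0.0] [0, 0, np.float64(-0.07)]
[0.3, -0.4, 0.0] [0, 0, np.float64(-0.08)]
[0.3, -0.5, 0.0] [0, 0, np.float64(-0.08)]
[0.3, -0.4, 0.0] [0, 0, np.float64(-0.07)]
[0.3, -0.4, 0.0] [0, 0, np.float64(-0.08)]
[0.3, -0.4, 0.0] [0, 0, np.float64(-0.07)]
[0.3, -0.4, 0.0] [0, 0, np.float64(-0.08)]
[0.3, -0.4, 0.0] [0, 0, np.float64(-0.07)]
```

View pics/t2.png

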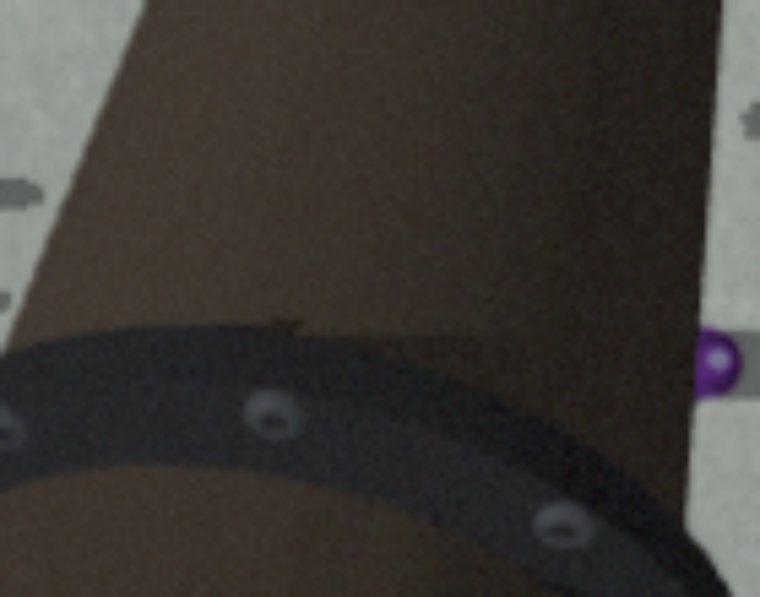

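The arm hides the clamp from above. I'll descend beside the moving half and check the force.

>>> {"fn": "carry_out", "kwargs": {"claw": [0,0,0,0,0,0,0,0,0], "delta_pos": [[0,0,1.7],[0.1,0,1.7],[0,0,1.8],[0,0,1.7],[0,0,1.7],[0.1,0,1.7],[0.4,-1.0,0],[0.3,-0.9,0],[0.3,-1.0,0]], "angular": [[0,0,0],[0,0,0],[0,0,0],[0,0,0],[0,0,0],[0,0,0],[0,0,-0.08],[0,0,-0.08],[0,0,-0.07]]}}

```text
clock: 5.3
position: [0.5271, -0.0855, 0.027]
ee_rot: [-1.441, -2.791, -0.0]
force: [-1.0, 0.3, -0.2]
width: 0.009
gripper_force: 0.0
```

Run:
```python
from h import *
print(now(),arm.observe()["force"],mv(.83,-.052,.043),YAW-.83+np.pi/2)
```

```text
[ 0.52706932 -0.08550524  0.02701817  0.61759165] [-0.96707784  0.27979174 -0.16504635] [ 0.52770693 -0.08744955] 0.6157963267948966
```

>>> {"fn": "carry_out", "kwargs": {"claw": [0,0,0,0,0,0,0], "delta_pos": [[0.3,-0.4,0],[0.4,-0.4,0],[0.3,-0.4,0],[0.3,-0.4,0],[0.3,-0.4,0],[0.3,-0.5,0],[0.3,-0.4,0]], "angular": [[0,0,-0.08],[0,0,-0.07],[0,0,-0.08],[0,0,-0.07],[0,0,-0.08],[0,0,-0.08],[0,0,-0.07]]}}

```text
clock: 6.0
position: [0.4922, -0.0927, 0.0273]
ee_rot: [0.661, 3.071, 0.0]
force: [-0.2, 0.5, 0.3]
width: 0.006
gripper_force: 0.0
```

Run:
```python
from h import *
print(now(),arm.observe()["force"],mv(.303,-.052,.043),YAW-.303+np.pi/2)
s=arm.get_image("scene")
A=cv2.resize(s["frame"][110:230,120:280],(800,600));save({"frame":A},"s2.png")
```

```text
[ 0.49216252 -0.09274739  0.02733282  1.14711258] [-0.19295238  0.49588677  0.33080877] [ 0.49317885 -0.09403103] 1.1427963267948966
```

View pics/s2.png

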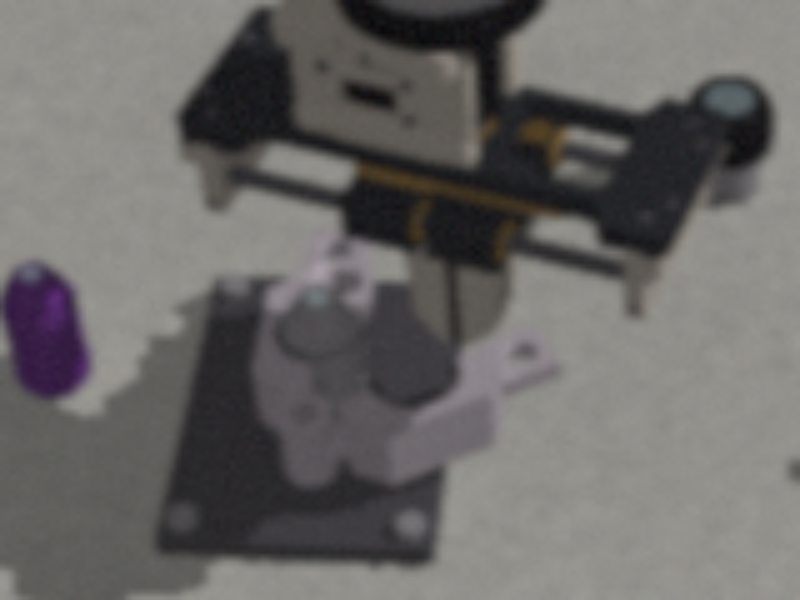

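The jaw seems to lag behind the fingers, so I'll check where the moving half really is.

Run:
```python
from h import *
np.set_printoptions(precision=4,suppress=True)
s=arm.get_image("scene")
p=now()
def c(q):return (proj(s,q)-[120,110])*5
print("tcp",c(p[:3]),"grasp",c(p[:3]+[0,0,.019]))
for th in(1.06,.7,.3):
  print(th,"tongue",c(np.r_[mv(th,-.092,0),.044]),"flat ends top",c(np.r_[mv(th,-.068,.024),.054]),c(np.r_[mv(th,-.024,.024),.054]))
print("hinge",c(np.r_[HINGE(),.054]),"lug",c(np.r_[cl(-.046,0),.054]),"obj top",c(np.r_[C,.072]))
for l in("moving_face","hinge_top","lug_hole"):
  for r in arm.place_of(l,s)[:2]: print(l,r["conf"],(np.array(r["centre"])*[512,384]-[120,110])*5)
```

```text
tcp [464.9019 385.559 ] grasp [462.5957 352.8752]
1.06 tongue [521.5208 346.7627] flat ends top [490.88   388.3817] [386.2709 426.0401]
0.7 tongue [474.7297 300.4349] flat ends top [473.4795 342.9582] [392.7107 402.9875]
0.3 tongue [400.8966 268.0617] flat ends top [430.5349 303.3776] [386.6317 378.3472]
hinge [304.5325 405.6088] lug [334.4307 241.5226] obj top [315.7565 288.7027]
moving_face 0.95 [450.624 416.528]
moving_face 0.72 [825.408 842.576]
hinge_top 0.57 [313.408 422.48 ]
lug_hole 0.85 [341.056 222.416]
```

Run:
```python
from h import *
s=arm.get_image("scene")
f=np.clip(s["frame"][150:210,170:250].astype(float)*1.8,0,255).astype(np.uint8)
A=cv2.resize(f,(800,600),interpolation=cv2.INTER_CUBIC);save({"frame":A},"s3.png")
```

```text
(no output)
```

View pics/s3.png

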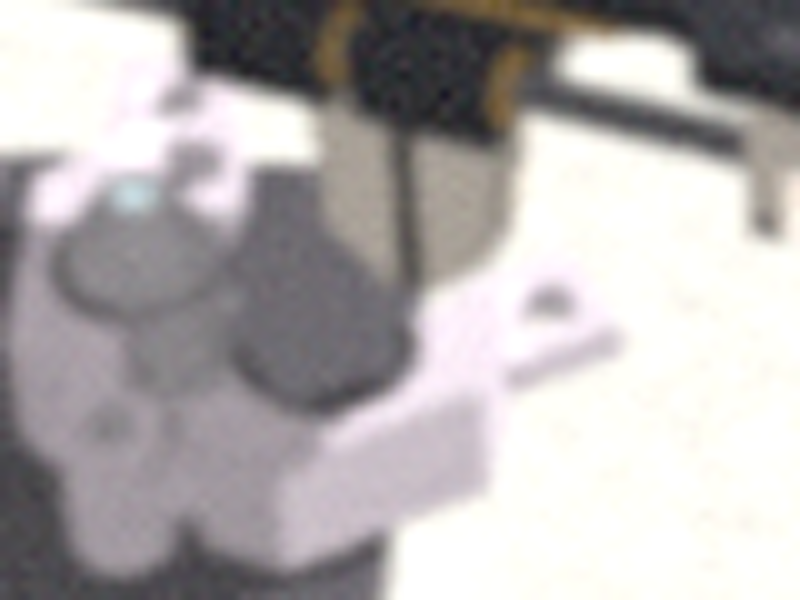

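The fingers appear on the robot side of the moving half, with almost no force and the jaw not moved. I'll lift clear and re-measure.

>>> {"fn": "carry_out", "kwargs": {"claw": [0,0,0,0,0,0], "delta_pos": [[0,0,-1],[0,0,-1.5],[0,0,-2],[0,0,-2],[0,4,-2],[0,4,-1]], "angular": [[0,0,0],[0,0,0],[0,0,0],[0,0,0],[0,0,0],[0,0,0]]}}

```text
clock: 6.9
position: [0.5269, -0.0206, 0.1248]
ee_rot: [0.672, 3.066, 0.001]
force: [1.0, 0.5, 0.1]
width: 0.006
gripper_force: 0.0
```

Run:
```python
from h import *
np.set_printoptions(precision=4,suppress=True)
print(now(),arm.observe()["force"])
s=arm.get_image("scene");t=arm.get_image("top")
for n,p in(("s",s),("t",t)):
  for l,z in(("moving_face",.039),("hinge_top",.054),("lug_hole",.054),("clamp_centre",.054)):
    for r in arm.place_of(l,p)[:1]: print(n,l,r["conf"],np.array(r["centre"])*[512,384],onz(p,r["centre"],z)[:2])
  print(n,"tcp",proj(p,now()[:3]))
f=np.clip(s["frame"][110:230,140:300].astype(float)*1.8,0,255).astype(np.uint8)
A=cv2.resize(f,(800,600),interpolation=cv2.INTER_CUBIC);save({"frame":A},"s4.png")
```

```text
[ 0.5269 -0.0206  0.1248  1.1391] [0.9762 0.5468 0.1054]
s moving_face 0.7 [208.5888 194.1888] [ 0.5212 -0.1022]
s hinge_top 0.9 [182.1184 192.9984] [ 0.5278 -0.1524]
s lug_hole 0.75 [187.2896 157.5936] [ 0.4293 -0.1424]
s clamp_centre 0.9 [182.4768 170.6112] [ 0.4666 -0.1521]
s tcp [250.1606 162.6513]
t hinge_top 0.62 [303.0016 193.6896] [ 0.5243 -0.152 ]
t lug_hole 0.63 [302.4896 228.288 ] [ 0.4409 -0.1502]
t clamp_centre 0.88 [300.8    212.6976] [ 0.4781 -0.1464]
t tcp [249.7113 187.8234]
```

View pics/s4.png

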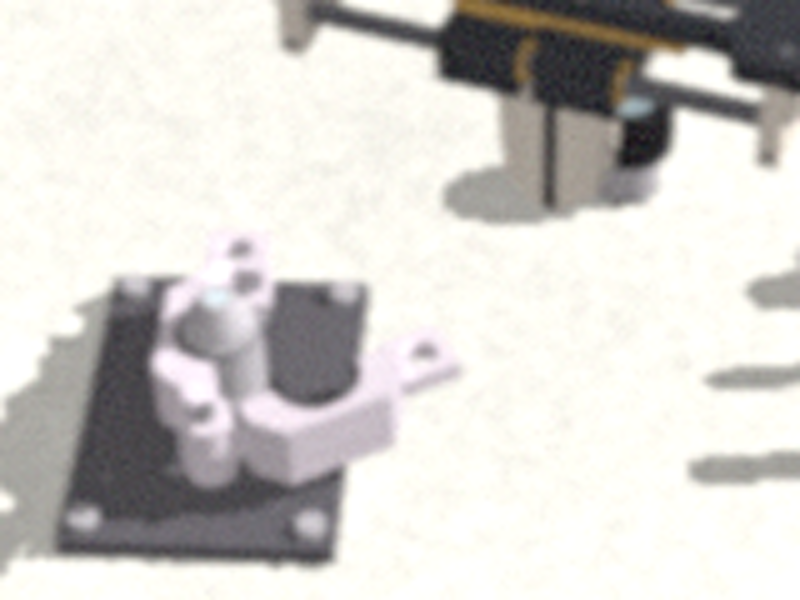

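In s4 the fingertip shows near full-image (251,152), but the reported TCP projects to (250,163). So the reported TCP may lie beyond the visible tip. I'll check by lowering over free bench.

>>> {"fn": "carry_out", "kwargs": {"claw": [0,0,0,0,0,0], "delta_pos": [[0,0,3],[0,0,3],[0,0,3],[0,0,2],[0,0,0.6],[0,0,0]], "angular": [[0,0,0],[0,0,0],[0,0,0],[0,0,0],[0,0,0],[0,0,0]]}}

```text
clock: 8.0
position: [0.525, -0.021, 0.0056]
ee_rot: [-0.668, -3.068, 0.001]
force: [0.4, 1.3, 0.1]
width: 0.007
gripper_force: 0.0
```

Run:
```python
from h import *
np.set_printoptions(precision=4,suppress=True)
print(now(),arm.observe()["force"])
s=arm.get_image("scene")
q=proj(s,now()[:3]);print("tcp",q)
for z in(.01,.02,.03): print(z,proj(s,now()[:3]+[0,0,z]))
x,y=int(q[0])-40,int(q[1])-40
f=np.clip(s["frame"][y:y+60,x:x+80].astype(float)*1.8,0,255).astype(np.uint8)
A=cv2.resize(f,(800,600),interpolation=cv2.INTER_CUBIC);save({"frame":A},"s5.png");print(x,y)
```

```text
[ 0.525  -0.021   0.0056  1.1421] [0.393  1.305  0.1099]
tcp [249.9994 204.3528]
0.01 [250.0353 201.0537]
0.02 [250.0717 197.7047]
0.03 [250.1087 194.3047]
209 164
```

View pics/s5.png

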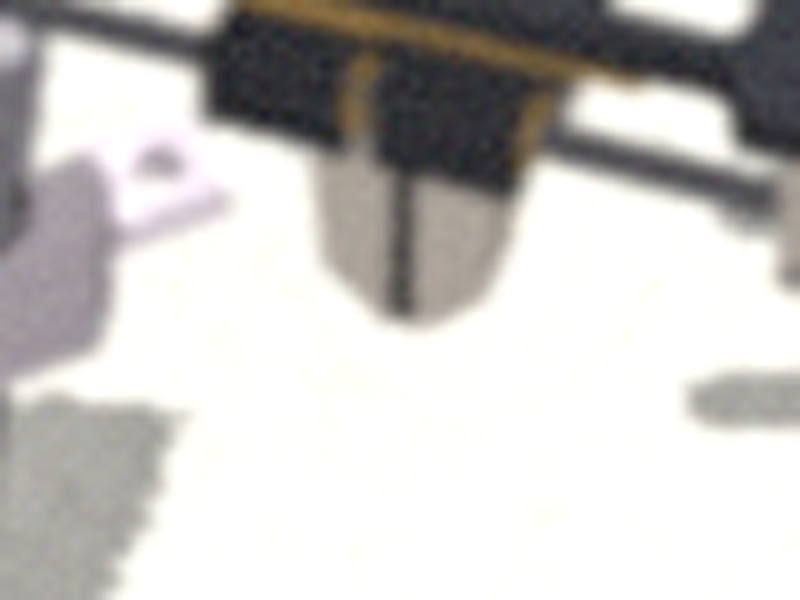

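>>> {"fn": "carry_out", "kwargs": {"claw": [0,0,0], "delta_pos": [[0,0,0.4],[0,0,0.3],[0,0,0]], "angular": [[0,0,0],[0,0,0],[0,0,0]]}}

```text
clock: 8.35
position: [0.5257, -0.0204, -0.0007]
ee_rot: [0.667, 3.07, 0.0]
force: [0.1, 0.2, 0.1]
width: 0.005
gripper_force: 0.0
```

>>> {"fn": "carry_out", "kwargs": {"claw": [0,0,0], "delta_pos": [[0,0,0.3],[0,0,0.2],[0,0,0]], "angular": [[0,0,0],[0,0,0],[0,0,0]]}}

```text
clock: 8.65
position: [0.5254, -0.0204, -0.0061]
ee_rot: [-0.667, -3.07, 0.0]
force: [0.2, 0.0, -0.3]
width: 0.005
gripper_force: 0.0
```

>>> {"fn": "carry_out", "kwargs": {"claw": [0,0,0,0,0], "delta_pos": [[0,0,0.4],[0,0,0.3],[0,0,0.2],[0,0,0.1],[0,0,0]], "angular": [[0,0,0],[0,0,0],[0,0,0],[0,0,0],[0,0,0]]}}

```text
clock: 9.15
position: [0.5255, -0.0205, -0.0161]
ee_rot: [-0.667, -3.07, 0.0]
force: [0.4, -0.1, -0.4]
width: 0.007
gripper_force: 0.0
```

>>> {"fn": "carry_out", "kwargs": {"claw": [0,0,0,0], "delta_pos": [[0,0,0.2],[0,0,0.2],[0,0,0.1],[0,0,0]], "angular": [[0,0,0],[0,0,0],[0,0,0],[0,0,0]]}}

```text
clock: 9.55
position: [0.5254, -0.0205, -0.0211]
ee_rot: [-0.667, -3.07, 0.0]
force: [0.8, -0.4, 0.2]
width: 0.009
gripper_force: 0.0
```

>>> {"fn": "carry_out", "kwargs": {"claw": [0,0,0,0], "delta_pos": [[0,0,0.1],[0,0,0.1],[0,0,0.1],[0,0,0]], "angular": [[0,0,0],[0,0,0],[0,0,0],[0,0,0]]}}

```text
clock: 9.95
position: [0.5255, -0.0205, -0.024]
ee_rot: [-0.667, -3.07, 0.0]
force: [0.3, 0.2, -1.0]
width: 0.003
gripper_force: 0.0
```

>>> {"fn": "carry_out", "kwargs": {"claw": [0,0,0,0], "delta_pos": [[0,0,0.1],[0,0,0.1],[0,0,0.1],[0,0,0]], "angular": [[0,0,0],[0,0,0],[0,0,0],[0,0,0]]}}

```text
clock: 10.35
position: [0.5254, -0.0205, -0.027]
ee_rot: [-0.667, -3.07, 0.0]
force: [-0.3, 0.0, -0.3]
width: 0.003
gripper_force: 0.0
```

Run:
```python
from h import *
np.set_printoptions(precision=4,suppress=True)
print(now(),arm.observe()["force"])
s=arm.get_image("scene");t=arm.get_image("top")
q=proj(s,now()[:3]);print("tcp",q)
for z in(0,.02,.024,.028,.032): print(z,proj(s,now()[:3]+[0,0,z]),proj(t,now()[:3]+[0,0,z]))
f=np.clip(s["frame"][170:215,210:290].astype(float)*1.8,0,255).astype(np.uint8)
g=np.clip(t["frame"][170:215,210:290].astype(float)*1.8,0,255).astype(np.uint8)
A=np.vstack([cv2.resize(f,(530,298),interpolation=cv2.INTER_CUBIC),cv2.resize(g,(530,298),interpolation=cv2.INTER_CUBIC)]);save({"frame":A},"s6.png")
```

```text
[ 0.5254 -0.0205 -0.027   1.143 ] [-0.3486  0.023  -0.2942]
tcp [250.0593 214.9538]
0 [250.0593 214.9538] [248.0856 196.8224]
0.02 [250.1308 208.6262] [248.2233 195.7487]
0.024 [250.1453 207.3383] [248.2515 195.5285]
0.028 [250.16   206.0426] [248.2799 195.3065]
0.032 [250.1747 204.7393] [248.3086 195.0826]
```

View pics/s6.png

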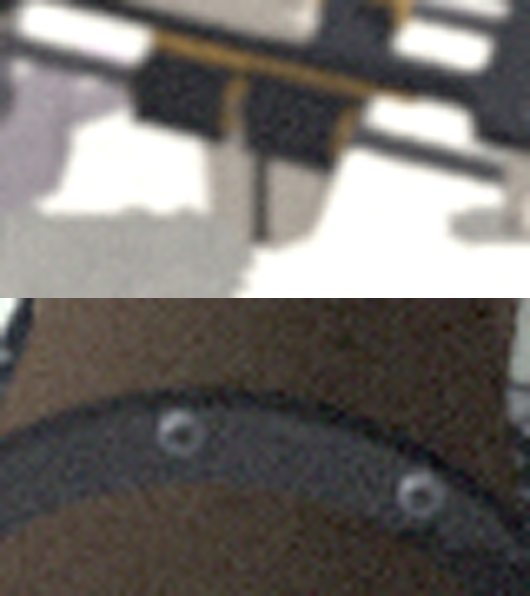

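>>> {"fn": "carry_out", "kwargs": {"claw": [0,0,0], "delta_pos": [[0,0,0.1],[0,0,0.1],[0,0,0]], "angular": [[0,0,0],[0,0,0],[0,0,0]]}}

```text
clock: 10.75
position: [0.5255, -0.0205, -0.029]
ee_rot: [-0.667, -3.07, 0.0]
force: [-0.9, 0.0, -0.6]
width: 0.006
gripper_force: 0.0
```

>>> {"fn": "carry_out", "kwargs": {"claw": [0,0,0], "delta_pos": [[0,0,0.1],[0,0,0.1],[0,0,0]], "angular": [[0,0,0],[0,0,0],[0,0,0]]}}

```text
clock: 11.05
position: [0.5255, -0.0205, -0.031]
ee_rot: [-0.667, -3.07, 0.0]
force: [-1.2, 0.4, 0.5]
width: 0.002
gripper_force: 0.0
```

>>> {"fn": "carry_out", "kwargs": {"claw": [0,0,0], "delta_pos": [[0,0,0.1],[0,0,0.1],[0,0,0]], "angular": [[0,0,0],[0,0,0],[0,0,0]]}}

```text
clock: 11.35
position: [0.5255, -0.0205, -0.033]
ee_rot: [-0.667, -3.07, 0.0]
force: [0.1, 0.6, 0.1]
width: 0.006
gripper_force: 0.0
```

Run:
```python
from h import *
np.set_printoptions(precision=4,suppress=True)
print(now(),arm.observe()["force"])
s=arm.get_image("scene")
for c in(246,249,251,254): print(c,s["frame"][200:214,c].sum(1))
for z in(0,.028,.03,.032): print(z,proj(s,now()[:3]+[0,0,z]))
```

```text
[ 0.5255 -0.0205 -0.033   1.1429] [0.0568 0.6299 0.0672]
246 [273 273 264 272 269 271 267 271 267 275 285 280 277 281]
249 [143 143 143 147 143 136 148 149 168 228 274 295 299 321]
251 [257 264 260 258 266 262 262 255 265 306 374 413 429 434]
254 [276 276 276 274 277 275 274 281 333 405 438 442 446 450]
0 [250.0405 216.8152]
0.028 [250.1403 207.9827]
0.03 [250.1476 207.3378]
0.032 [250.1549 206.691 ]
```

>>> {"fn": "carry_out", "kwargs": {"claw": [0,0,0,0], "delta_pos": [[0,0,0.1],[0,0,0.1],[0,0,0.1],[0,0,0]], "angular": [[0,0,0],[0,0,0],[0,0,0],[0,0,0]]}}

```text
clock: 11.8
position: [0.5258, -0.0205, -0.0335]
ee_rot: [0.667, 3.069, 0.002]
force: [-9.9, 0.8, 38.3]
width: 0.004
gripper_force: 19.1
```

The bench contact came at a reading of z = -33 mm, so the true tip height is the reading plus 33 mm. I'll redo the push with that correction.

```bash
cat >> h.py <<'E'
ZO=.0333  # true tip z = reading + ZO
E
python3 - <<'E'
from h import *
p=now(); p[2]-=.0025
n=YAW-1.06+np.pi/2
T=[p+[0,0,.03,0],p+[0,0,.075,0]]
a=np.r_[mv(1.06,-.050,.064),.06,n]
T+=lerp(T[-1],a,7)
T+=lerp(a,np.r_[a[:2],-.010,n],3)
for k in range(1,5): T.append(np.r_[mv(1.06,-.050,.064-.021*k/4),-.010,n])
rows(T,(p[:3],p[3]))
E
```

```text
[0.0, 0.0, -3.0] [0, 0, np.float64(-0.0)]
[0.0, 0.0, -4.5] [0, 0, np.float64(-0.0)]
[-0.9, -0.6, -0.3] [0, 0, np.float64(0.11)]
[-0.9, -0.5, -0.3] [0, 0, np.float64(0.11)]
[-1.0, -0.4, -0.3] [0, 0, np.float64(0.1)]
[-1.0, -0.3, -0.3] [0, 0, np.float64(0.11)]
[-1.0, -0.2, -0.3] [0, 0, np.float64(0.11)]
[-1.1, -0.1, -0.3] [0, 0, np.float64(0.11)]
[-1.0, 0.0, -0.3] [0, 0, np.float64(0.11)]
[-0.0, 0.0, 2.3] [0, 0, np.float64(-0.0)]
[-0.0, 0.0, 2.4] [0, 0, np.float64(-0.0)]
[-0.0, 0.0, 2.3] [0, 0, np.float64(-0.0)]
[-0.0, -0.5, -0.0] [0, 0, np.float64(-0.0)]
[-0.0, -0.5, -0.0] [0, 0, np.float64(-0.0)]
[-0.0, -0.5, -0.0] [0, 0, np.float64(-0.0)]
[-0.0, -0.6, -0.0] [0, 0, np.float64(-0.0)]
```

>>> {"fn": "carry_out", "kwargs": {"claw": [0,0,0,0,0,0,0,0,0,0,0,0,0,0,0,0], "delta_pos": [[0,0,-3],[0,0,-4.5],[-0.9,-0.6,-0.3],[-0.9,-0.5,-0.3],[-1.0,-0.4,-0.3],[-1.0,-0.3,-0.3],[-1.0,-0.2,-0.3],[-1.1,-0.1,-0.3],[-1.0,0,-0.3],[0,0,2.3],[0,0,2.4],[0,0,2.3],[0,-0.5,0],[0,-0.5,0],[0,-0.5,0],[0,-0.6,0]], "angular": [[0,0,0],[0,0,0],[0,0,0.11],[0,0,0.11],[0,0,0.1],[0,0,0.11],[0,0,0.11],[0,0,0.11],[0,0,0.11],[0,0,0],[0,0,0],[0,0,0],[0,0,0],[0,0,0],[0,0,0],[0,0,0]]}}

```text
clock: 13.4
position: [0.5438, -0.0918, -0.0086]
ee_rot: [1.757, 2.602, 0.003]
force: [4.1, 5.6, 0.8]
width: 0.005
gripper_force: 2.8
```

Run:
```python
from h import *
print(now(),arm.observe()["force"])
n=YAW-1.06+np.pi/2
T=[np.r_[mv(th,-.050,.043),-.010,YAW-th+np.pi/2] for th in np.linspace(1.06,0.05,15)[1:]]
rows(T,([*mv(1.06,-.05,.043),-.010],n))
```

```text
[ 0.54383338 -0.09178759 -0.00861384  0.38302318] [4.11458141 5.5958097  0.78940308]
[0.3, -0.4, 0.0] [0, 0, np.float64(-0.07)]
[0.3, -0.3, 0.0] [0, 0, np.float64(-0.07)]
[0.3, -0.4, 0.0] [0, 0, np.float64(-0.08)]
[0.3, -0.4, 0.0] [0, 0, np.float64(-0.07)]
[0.3, -0.4, 0.0] [0, 0, np.float64(-0.07)]
[0.3, -0.3, 0.0] [0, 0, np.float64(-0.07)]
[0.3, -0.4, 0.0] [0, 0, np.float64(-0.07)]
[0.3, -0.4, 0.0] [0, 0, np.float64(-0.08)]
[0.3, -0.4, 0.0] [0, 0, np.float64(-0.07)]
[0.3, -0.3, 0.0] [0, 0, np.float64(-0.07)]
[0.3, -0.4, 0.0] [0, 0, np.float64(-0.07)]
[0.3, -0.4, 0.0] [0, 0, np.float64(-0.08)]
[0.3, -0.4, 0.0] [0, 0, np.float64(-0.07)]
[0.3, -0.3, 0.0] [0, 0, np.float64(-0.07)]
```

>>> {"fn": "carry_out", "kwargs": {"claw": [0,0,0,0,0,0,0], "delta_pos": [[0.3,-0.4,0],[0.3,-0.3,0],[0.3,-0.4,0],[0.3,-0.4,0],[0.3,-0.4,0],[0.3,-0.3,0],[0.3,-0.4,0]], "angular": [[0,0,-0.07],[0,0,-0.07],[0,0,-0.08],[0,0,-0.07],[0,0,-0.07],[0,0,-0.07],[0,0,-0.07]]}}

```text
clock: 14.1
position: [0.5114, -0.0894, -0.0086]
ee_rot: [1.053, 2.956, 0.002]
force: [3.3, 0.2, -0.1]
width: 0.008
gripper_force: 1.0
```

>>> {"fn": "carry_out", "kwargs": {"claw": [0,0,0,0,0], "delta_pos": [[0.3,-0.4,0],[0.3,-0.4,0],[0.3,-0.3,0],[0.3,-0.4,0],[0.3,-0.4,0]], "angular": [[0,0,-0.08],[0,0,-0.07],[0,0,-0.07],[0,0,-0.07],[0,0,-0.08]]}}

```text
clock: 14.6
position: [0.4884, -0.0979, -0.0087]
ee_rot: [0.492, 3.1, 0.0]
force: [0.5, 1.0, 1.0]
width: 0.003
gripper_force: 0.8
```

Run:
```python
from h import *
print(now(),arm.observe()["force"])
print(mv(.19,-.05,.043),mv(0,-.05,.043),YAW+np.pi/2)
s=arm.get_image("scene")
f=np.clip(s["frame"][130:220,140:260].astype(float)*1.8,0,255).astype(np.uint8)
save({"frame":cv2.resize(f,(800,600),interpolation=cv2.INTER_CUBIC)},"s7.png")
```

```text
[ 0.488413   -0.09790824 -0.00872993  1.25616075] [0.5386129  0.96600177 1.01366973]
[ 0.48842338 -0.09835997] [ 0.47839222 -0.1058368 ] 1.4457963267948966
```

View pics/s7.png

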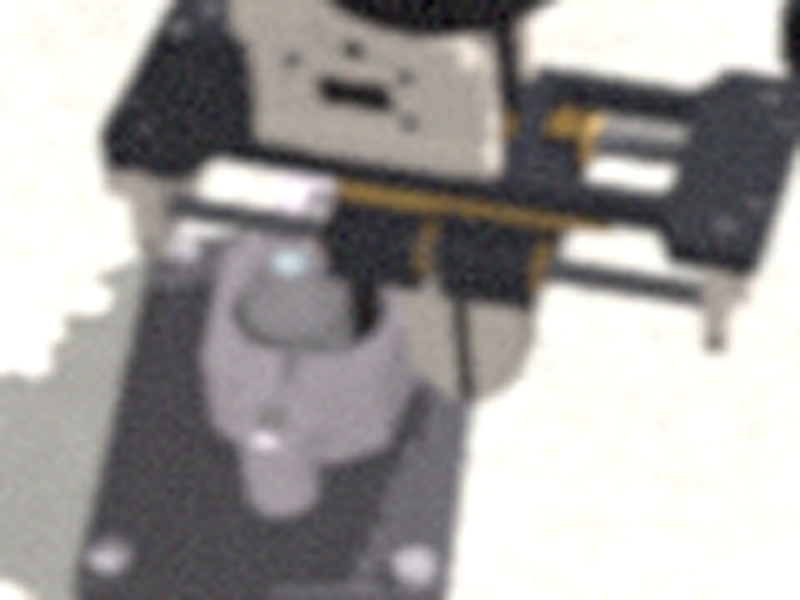

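The half is now nearly shut round the objective, with the fingers on its outer flat. I'll finish the push up to the stop.

>>> {"fn": "carry_out", "kwargs": {"claw": [0,0,0,0], "delta_pos": [[0.3,-0.4,0],[0.3,-0.4,0],[0.2,-0.3,0],[0,0,0]], "angular": [[0,0,-0.07],[0,0,-0.07],[0,0,-0.05],[0,0,0]]}}

```text
clock: 15.05
position: [0.4771, -0.1069, -0.0091]
ee_rot: [0.203, 3.134, -0.0]
force: [0.5, -0.8, -0.1]
width: 0.007
gripper_force: 0.0
```

>>> {"fn": "carry_out", "kwargs": {"claw": [0,0,0], "delta_pos": [[0,-0.1,0],[0,-0.1,0],[0,0,0]], "angular": [[0,0,0],[0,0,0],[0,0,0]]}}

```text
clock: 15.35
position: [0.4769, -0.1074, -0.0096]
ee_rot: [0.201, 3.135, 0.001]
force: [-1.0, 4.7, 4.1]
width: 0.005
gripper_force: 2.5
```

>>> {"fn": "carry_out", "kwargs": {"claw": [0,0,0], "delta_pos": [[0,-0.1,0],[0,-0.1,0],[0,0,0]], "angular": [[0,0,0],[0,0,0],[0,0,0]]}}

```text
clock: 15.65
position: [0.4769, -0.1075, -0.0096]
ee_rot: [-0.198, -3.135, -0.004]
force: [0.4, 12.0, 8.0]
width: 0.004
gripper_force: 6.1
```

Run:
```python
from h import *
p=now();print(p,arm.observe()["force"],(rot(-YAW)@(p[:2]-C)))
```

```text
[ 0.47690218 -0.10747249 -0.00959262  1.44456366] [ 0.35080609 11.99383614  7.97372703] [-0.00527449  0.04119131]
```

The jaw is against its stop: 12 N with no further motion. I'll retreat to mid-bench and re-measure the lug hole and pin.

>>> {"fn": "carry_out", "kwargs": {"claw": [0,0,0,6,6,6,6,6,6], "delta_pos": [[0,0.8,0],[0,1.5,0],[0,0.5,-3.5],[0,0,-4.5],[0.5,2,-4],[1,3,0],[1.5,3,0],[1.5,3,0],[0,0,0]], "angular": [[0,0,0],[0,0,0],[0,0,0],[0,0,0],[0,0,0],[0,0,0],[0,0,0],[0,0,0],[0,0,0]]}}

```text
clock: 16.55
position: [0.4481, 0.0362, 0.1101]
ee_rot: [-0.193, -3.135, -0.002]
force: [-0.9, -1.1, 0.5]
width: 0.478
gripper_force: 0.0
```

Run:
```python
from h import *
np.set_printoptions(precision=4,suppress=True)
print(now(),arm.observe()["force"])
for i in range(2):
  t=arm.get_image("top");s=arm.get_image("scene")
  for l,z in(("moving_face",.039),("hinge_top",.054),("lug_hole",.054),("clamp_centre",.054),("pin",.05),("stand",0),("driver_a",.05),("driver_b",.05)):
    for n,p in(("t",t),("s",s)):
      for r in arm.place_of(l,p)[:2]: print(l,n,round(r["conf"],2),np.array(r["centre"])*[512,384],onz(p,r["centre"],z)[:2])
f=np.clip(t["frame"][150:290,100:380].astype(float)*1.8,0,255).astype(np.uint8)
g=np.clip(s["frame"][110:220,140:270].astype(float)*1.8,0,255).astype(np.uint8)
g2=np.clip(s["frame"][110:220,310:440].astype(float)*1.8,0,255).astype(np.uint8)
A=np.vstack([cv2.resize(f,(520,260),interpolation=cv2.INTER_CUBIC),np.hstack([cv2.resize(g,(260,220)),cv2.resize(g2,(260,220))])])
A=cv2.resize(A,(640,590),interpolation=cv2.INTER_CUBIC)
save({"frame":A},"c8.png")
```

```text
[0.4481 0.0362 0.1101 1.4476] [-0.8761 -1.0502  0.4871]
moving_face t 0.51 [296.9088 210.8928] [ 0.4838 -0.1393]
moving_face s 0.74 [198.8096 177.4848] [ 0.4738 -0.1205]
hinge_top t 0.88 [306.0224 192.8832] [ 0.5264 -0.1594]
hinge_top s 0.9 [179.0976 192.9984] [ 0.5273 -0.1582]
lug_hole t 0.69 [305.3056 193.6896] [ 0.5244 -0.1576]
lug_hole t 0.62 [300.5952 229.2096] [ 0.4386 -0.1456]
lug_hole s 0.21 [343.5008 149.6832] [0.4312 0.1838]
clamp_centre t 0.83 [305.1008 212.6976] [ 0.4783 -0.1567]
clamp_centre s 0.86 [184.576  171.1104] [ 0.4684 -0.1479]
pin t 0.71 [133.2224 260.5824] [0.3598 0.2462]
pin s 0.74 [345.7024 148.416 ] [0.4233 0.1909]
pin s 0.71 [184.9856 192.6912] [ 0.5237 -0.1473]
stand s 0.91 [344.7808 177.984 ] [0.4618 0.188 ]
stand s 0.44 [187.0848 192.1152] [ 0.4759 -0.1475]
driver_a s 0.73 [353.5872 181.0944] [0.5191 0.1855]
driver_a s 0.69 [344.2176 163.5072] [0.4683 0.1778]
driver_b s 0.73 [353.5872 181.0944] [0.5191 0.1855]
driver_b s 0.69 [344.2176 163.5072] [0.4683 0.1778]
moving_face t 0.59 [295.424  210.8928] [ 0.4838 -0.1356]
moving_face s 0.6 [195.0208 175.9872]
[... 414 characters left out ...]
0.96 [301.7216 210.3936] [ 0.4837 -0.1486]
clamp_centre s 0.93 [185.1904 173.6832] [ 0.4758 -0.1466]
pin t 0.61 [138.9056 258.8928] [0.3638 0.2333]
pin t 0.58 [161.792  238.1952] [0.4125 0.1828]
pin s 0.77 [367.4112 134.5152] [0.3829 0.2478]
pin s 0.66 [345.7024 147.4176] [0.4203 0.1915]
stand t 0.64 [167.4752 216.    ] [0.4693 0.1822]
stand s 0.33 [344.7808 164.0064] [0.4195 0.1973]
driver_a t 0.47 [302.1824 197.4144] [ 0.5158 -0.1506]
driver_a s 0.5 [352.6144 182.7072] [0.5233 0.1825]
driver_a s 0.47 [344.5248 164.5824] [0.4715 0.1777]
driver_b t 0.47 [302.1824 197.4144] [ 0.5158 -0.1506]
driver_b s 0.5 [352.6144 182.7072] [0.5233 0.1825]
driver_b s 0.47 [344.5248 164.5824] [0.4715 0.1777]
```

View pics/c8.png

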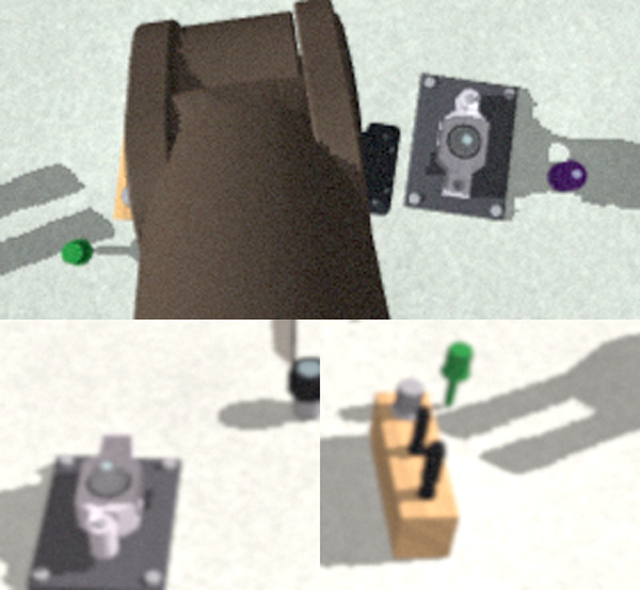

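The clamp is shut with the objective standing in it, and the pin is in the stand's near-robot hole (about 346,136 in the scene view). From here I'll work numerically.

Run:
```python
from h import *
np.set_printoptions(precision=4,suppress=True)
F=[];S=[]
for i in range(3):
  t=arm.get_image("top");F.append(t["frame"].astype(float))
for i in range(3):
  s=arm.get_image("scene");S.append(s["frame"].astype(float))
  for q in arm.trace("pin",s)[:2]:
    m=q["region"];c=s["frame"][m].mean(0)
    if abs(c[1]-c[0])<15:
      ys,xs=np.nonzero(m);cc=((xs.mean()+.5)/512,(ys.mean()+.5)/384)
      print("pin trace",m.sum(),xs.min(),xs.max(),ys.min(),ys.max(),onz(s,cc,.064)[:2], "topmid",onz(s,((xs.min()+xs.max()+1)/2/512,ys.min()/384),.078)[:2])
f=np.mean(F,0).mean(2);sf=np.mean(S,0).mean(2)
B=[]
for x,y in((287.2,185.9),(322.7,190.7),(280.7,237.1),(317.0,241.9)):
  x0,y0=int(x)-3,int(y)-3;w=f[y0:y0+7,x0:x0+7];k=np.clip(w-np.median(w)-5,0,None)
  yy,xx=np.mgrid[y0:y0+7,x0:x0+7]
  c=((k*(xx+.5)).sum()/k.sum(),(k*(yy+.5)).sum()/k.sum());q=onz(t,(c[0]/512,c[1]/384),.013)[:2];B.append(q);print("bolt",c,q)
B=np.array(B);print("centre",B.mean(0),"yaws",np.arctan2(*(B[0]-B[2])[::-1]),np.arctan2(*(B[1]-B[3])[::-1]),np.arctan2(*(B[0]-B[1])[::-1])-np.pi/2,np.arctan2(*(B[2]-B[3])[::-1])-np.pi/2)
print(np.linalg.norm(B[0]-B[2]),np.linalg.norm(B[0]-B[1]))
```

```text
pin trace 178 339 352 134 150 [0.4208 0.1906] topmid [0.4094 0.1903]
pin trace 174 339 352 134 150 [0.4195 0.1908] topmid [0.4094 0.1903]
pin trace 171 339 352 134 150 [0.42   0.1905] topmid [0.4094 0.1903]
bolt (np.float64(288.14236964236966), np.float64(184.9995904995905)) [ 0.5522 -0.1212]
bolt (np.float64(323.2114745011086), np.float64(188.66657427937918)) [ 0.5444 -0.2107]
bolt (np.float64(280.8636363636363), np.float64(237.08034571062737)) [ 0.4206 -0.1029]
bolt (np.float64(317.0129076086957), np.float64(242.38405797101444)) [ 0.4089 -0.1929]
centre [ 0.4815 -0.1569] yaws -0.13823644836455712 -0.13022050032804647 -0.08633938326282253 -0.12914169827059152
0.13285824912375804 0.08981281224739175
```

Run:
```python
from h import *
a=np.r_[.418,.186,.08,1.50]
rows(lerp(now(),a,5)+lerp(a,a-[0,0,.05,0],3))
```

```text
[1.0, 3.0, 0.6] [0, 0, np.float64(-0.01)]
[1.0, 3.0, 0.6] [0, 0, np.float64(-0.01)]
[1.0, 2.9, 0.6] [0, 0, np.float64(-0.01)]
[0.9, 3.0, 0.6] [0, 0, np.float64(-0.02)]
[0.9, 3.1, 0.6] [0, 0, np.float64(-0.01)]
[-0.0, -0.0, 1.7] [0, 0, np.float64(0.0)]
[-0.0, -0.0, 1.6] [0, 0, np.float64(0.0)]
[-0.0, -0.0, 1.7] [0, 0, np.float64(0.0)]
```

>>> {"fn": "carry_out", "kwargs": {"claw": [6,6,6,6,6,6,6,6,6], "delta_pos": [[1,3,0.4],[1,3,0.6],[1,2.9,0.6],[0.9,3,0.6],[0.9,3.1,0.6],[0,0,0.2],[0,0,1.6],[0,0,1.7],[0,0,1.7]], "angular": [[0,0,-0.01],[0,0,-0.01],[0,0,-0.01],[0,0,-0.02],[0,0,-0.01],[0,0,0],[0,0,0],[0,0,0],[0,0,0]]}}

```text
clock: 19.7
position: [0.4179, 0.186, 0.0297]
ee_rot: [0.107, 3.139, 0.0]
force: [-0.4, 0.1, 0.5]
width: 0.655
gripper_force: 0.0
```

Run:
```python
from h import *
np.set_printoptions(precision=4,suppress=True)
print(now(),arm.observe()["force"])
p=now();p[2]+=ZO
s=arm.get_image("scene");f=np.asarray(s["frame"]).astype(int)
print("tcp true",proj(s,p[:3]),"tcp at .078",proj(s,[p[0],p[1],.078]),proj(s,[p[0],p[1],.05]))
for q in arm.trace("pin",s)[:2]:
  m=q["region"];ys,xs=np.nonzero(m);print(round(q["conf"],2),m.sum(),xs.min(),xs.max(),ys.min(),ys.max(),s["frame"][m].mean(0),xs.mean(),ys.mean(),proj(s,[p[0],p[1],.064]))
print(f[140,325:370].sum(1))
print(f[146,325:370].sum(1))
```

```text
[0.4179 0.186  0.0297 1.5025] [-0.3943  0.1344  0.5106]
tcp true [343.7972 142.1992] tcp at .078 [344.8628 136.7757] [342.8909 146.8122]
0.62 139 340 351 134 148 [71.6835 69.1439 69.9928] 345.48920863309354 141.10791366906474 [343.867  141.8441]
[286 267 269 262 259 235 239 298 341 350 353 353 370 377 372 315 225 179
 189 208 220 234 223 227 213 206 245 320 382 417 425 428 417 341 212 109
 157 233 268 269 266 288 318 372 417]
[275 281 275 273 267 269 240 208 203 208 213 222 215 224 218 200 193 177
 180 178 186 192 190 164 138  95  96  99 147 223 290 316 316 335 360 378
 366 367 372 364 345 308 281 267 265]
```

>>> {"fn": "carry_out", "kwargs": {"claw": [6,6,2,2,2,2,2], "delta_pos": [[0.1,0.2,0.4],[0,0,0.3],[0,0,0],[0,0,0],[0,0,0],[0,0,0],[0,0,0]], "angular": [[0,0,0],[0,0,0],[0,0,0],[0,0,0],[0,0,0],[0,0,0],[0,0,0]], "force": 8}}

```text
clock: 20.5
position: [0.4168, 0.1886, 0.0233]
ee_rot: [0.107, 3.139, 0.0]
force: [-0.6, -0.4, -0.3]
width: 0.271
gripper_force: 0.0
```

>>> {"fn": "carry_out", "kwargs": {"claw": [1.5,1.5,1.5], "delta_pos": [[0,0,0],[0,0,0],[0,0,0]], "angular": [[0,0,0],[0,0,0],[0,0,0]]}}

```text
clock: 20.8
position: [0.4168, 0.1886, 0.0232]
ee_rot: [0.107, 3.14, 0.0]
force: [-0.3, -0.9, 3.6]
width: 0.238
gripper_force: 8.0
```

>>> {"fn": "carry_out", "kwargs": {"claw": [1.5,1.5,1.5,1.5,1.5,1.5], "delta_pos": [[0,0,0],[0,0,-1],[0,0,-2.5],[0,0,-3.5],[0,0,-3.5],[0,0,0]], "angular": [[0,0,0],[0,0,0],[0,0,0],[0,0,0],[0,0,0],[0,0,0]], "force": 35}}

```text
clock: 21.4
position: [0.4191, 0.1899, 0.1326]
ee_rot: [0.107, 3.134, 0.006]
force: [1.3, -0.9, -1.3]
width: 0.234
gripper_force: 35.0
```

Run:
```python
from h import *
np.set_printoptions(precision=4,suppress=True)
C[:]=[.478,-.1511];L=cl(-.046,0);print("lug",L)
p=now();print(p,arm.observe()["force"],arm.observe()["width"])
a=np.r_[L,.105,YAW+np.pi/2]
rows(lerp(p,a,10))
s=arm.get_image("scene")
for q in arm.place_of("pin",s)[:2]: print(q["conf"],np.array(q["centre"])*[512,384],"expect",proj(s,[p[0],p[1],p[2]+ZO-.0065]))
```

```text
lug [ 0.4324 -0.1454]
[0.4191 0.1899 0.1326 1.5028] [ 1.3343 -0.9336 -1.3115] 0.23393126882518722
[-0.4, -3.3, 0.3] [0, 0, np.float64(0.01)]
[-0.4, -3.4, 0.3] [0, 0, np.float64(0.0)]
[-0.3, -3.3, 0.2] [0, 0, np.float64(0.01)]
[-0.5, -3.3, 0.3] [0, 0, np.float64(0.0)]
[-0.4, -3.4, 0.3] [0, 0, np.float64(0.01)]
[-0.5, -3.3, 0.3] [0, 0, np.float64(0.0)]
[-0.4, -3.3, 0.2] [0, 0, np.float64(0.01)]
[-0.5, -3.3, 0.3] [0, 0, np.float64(0.01)]
[-0.5, -3.3, 0.3] [0, 0, np.float64(0.0)]
[-0.6, -3.4, 0.3] [0, 0, np.float64(0.01)]
0.71 [353.28  108.288] expect [353.1851 105.4288]
0.71 [367.0016 130.4064] expect [353.1851 105.4288]
```

>>> {"fn": "carry_out", "kwargs": {"claw": [1.5,1.5,1.5,1.5,1.5,1.5,1.5,1.5,1.5,1.5,1.5,1.5], "delta_pos": [[-0.4,-3.3,0.3],[-0.4,-3.4,0.3],[-0.3,-3.3,0.2],[-0.5,-3.3,0.3],[-0.4,-3.4,0.3],[-0.5,-3.3,0.3],[-0.4,-3.3,0.2],[-0.5,-3.3,0.3],[-0.5,-3.3,0.3],[-0.6,-3.4,0.3],[0,0,0],[0,0,0]], "angular": [[0,0,0.01],[0,0,0],[0,0,0.01],[0,0,0],[0,0,0.01],[0,0,0],[0,0,0.01],[0,0,0.01],[0,0,0],[0,0,0.01],[0,0,0],[0,0,0]]}}

```text
clock: 22.7
position: [0.4291, -0.1475, 0.0991]
ee_rot: [-0.204, -3.132, -0.0]
force: [0.2, 1.6, 0.1]
width: 0.229
gripper_force: 35.0
```

Run:
```python
from h import *
np.set_printoptions(precision=4,suppress=True)
p=now();print(p,arm.observe()["force"])
s=arm.get_image("scene")
P=[p[0],p[1],p[2]+ZO]
print("pin origin expect",proj(s,P-np.array([0,0,.0065])),"shank tip",proj(s,P-np.array([0,0,.0465])),"lug",proj(s,[P[0],P[1],.054]))
for l in("pin","lug_hole"):
  for q in arm.place_of(l,s)[:2]: print(l,q["conf"],np.array(q["centre"])*[512,384])
for q in arm.trace("pin",s)[:2]:
  m=q["region"];ys,xs=np.nonzero(m);print("trace",q["conf"],m.sum(),xs.min(),xs.max(),ys.min(),ys.max())
  for r in range(ys.min(),ys.max()+1): print(r,xs[ys==r].min(),xs[ys==r].max(),end="; ")
f=s["frame"].astype(int).sum(2)
q=proj(s,[P[0],P[1],.054]).round().astype(int);print()
print(q);print(f[q[1]-20:q[1]+12,q[0]-12:q[0]+12])
```

```text
[ 0.4291 -0.1475  0.0991  1.441 ] [0.1672 1.6254 0.0666]
pin origin expect [181.4753 130.8146] shank tip [183.3758 146.115 ] lug [184.8101 157.6622]
pin 0.78 [185.088  130.4064]
pin 0.7 [368.0768 129.7152]
lug_hole 0.84 [187.4944 156.288 ]
trace 0.62 197 176 192 167 182
167 182 185; 168 181 187; 169 180 188; 170 179 189; 171 178 190; 172 177 191; 173 177 192; 174 176 192; 175 176 192; 176 176 192; 177 176 191; 178 177 191; 179 177 190; 180 178 189; 181 180 188; 182 182 186; trace 0.58 248 176 188 117 146
117 178 183; 118 177 184; 119 176 185; 120 176 185; 121 176 185; 122 176 185; 123 176 185; 124 176 185; 125 176 186; 126 176 186; 127 176 186; 128 176 186; 129 176 186; 130 176 186; 131 176 187; 132 176 188; 133 176 188; 134 177 187; 135 179 185; 136 181 185; 137 181 185; 138 181 185; 139 181 185; 140 181 185; 141 181 185; 142 182 186; 143 182 186; 144 182 186; 145 182 185; 146 183 185; 
[185 158]
[[410 411 409 400 407 409 397 336 261 215 245 301 370 402 409 407 398 394
  403 410 408 417 410 407]
 [419 407 405 404 408 413 407 346 259 227 236 301 355 398 409 406 402 394
  400 408 419 
[... 2343 characters left out ...]
12 416 423 420 415 408 409 415 437 472 480 447 419 387 386 383 385
  396 398 409 413 414 414]
 [384 388 388 387 393 407 413 416 428 452 475 474 448 413 389 376 369 371
  378 395 405 412 415 420]
 [293 294 301 333 367 397 404 421 437 453 462 449 426 403 394 383 380 381
  391 392 405 400 398 388]
 [222 251 295 343 376 394 401 404 412 425 427 407 391 393 392 390 394 401
  393 400 394 372 339 302]
 [256 321 365 384 399 394 392 384 389 382 386 373 375 384 393 401 403 395
  394 396 393 376 341 280]
 [308 375 398 402 398 395 376 367 383 389 390 379 372 380 391 406 396 398
  391 399 401 397 379 338]
 [328 394 405 404 391 369 337 345 380 396 403 391 378 379 403 413 404 400
  399 406 397 399 393 373]]
```

Run:
```python
from h import *
np.set_printoptions(precision=4,suppress=True)
s=arm.get_image("scene");f=s["frame"].astype(float).sum(2)
def cen(r0,r1,c0,c1,fn):
  w=fn(f[r0:r1,c0:c1]);yy,xx=np.mgrid[r0:r1,c0:c1]+.5;return (xx*w).sum()/w.sum(),(yy*w).sum()/w.sum()
h=cen(156,164,184,192,lambda w:np.clip(370-w,0,None))
l=cen(160,168,179,187,lambda w:np.clip(w-430,0,None))
print("hole",h,onz(s,(h[0]/512,h[1]/384),.054),onz(s,(h[0]/512,h[1]/384),.050))
print("lens",l,onz(s,(l[0]/512,l[1]/384),.072))
g=onz(s,(184.1/512,146.8/384),now()[2]+ZO-.0465);print("pin tip scene",g,"tcp",now())
print("shank rows");
for r in range(134,149):
  w=np.clip(395-f[r,172:196],0,None);print(r,(w*(np.arange(172,196)+.5)).sum()/max(w.sum(),1),int(w.sum()))
```

```text
hole (np.float64(188.08236865538734), np.float64(160.1099732858415)) [ 0.4369 -0.1408  0.054 ] [ 0.4327 -0.1412  0.05  ]
lens (np.float64(183.88352272727272), np.float64(164.3181818181818)) [ 0.4674 -0.1476  0.072 ]
pin tip scene [ 0.4323 -0.146   0.0868] tcp [ 0.4302 -0.1461  0.1     1.4449]
shank rows
134 181.79595015576325 1284
135 182.21351931330472 932
136 182.89733333333334 750
137 183.25965665236052 699
138 183.48811292719168 673
139 183.66493313521545 673
140 183.8479576399395 661
141 183.96879756468797 657
142 184.03533834586466 665
143 184.1221198156682 651
144 184.16139240506328 632
145 184.39003436426117 582
146 184.51832460732984 382
147 184.7237762237762 143
148 0.0 0
```

>>> {"fn": "carry_out", "kwargs": {"claw": [1.5,1.5,1.5,1.5,1.5], "delta_pos": [[-0.3,0.3,1],[0,0,1.5],[0,0,0.8],[0,0,0.4],[0,0,0]], "angular": [[0,0,0],[0,0,0],[0,0,0],[0,0,0],[0,0,0]]}}

```text
clock: 23.45
position: [0.4333, -0.1444, 0.0625]
ee_rot: [-0.2, -3.134, -0.0]
force: [0.5, -0.0, -1.0]
width: 0.229
gripper_force: 35.0
```

>>> {"fn": "carry_out", "kwargs": {"claw": [1.5,1.5,1.5], "delta_pos": [[0,0,0.2],[0,0,0.2],[0,0,0]], "angular": [[0,0,0],[0,0,0],[0,0,0]]}}

```text
clock: 23.75
position: [0.4337, -0.1447, 0.0592]
ee_rot: [0.201, 3.135, 0.0]
force: [0.1, -0.0, -0.8]
width: 0.231
gripper_force: 35.0
```

Already about 8 mm into the hole with no force. Continuing down.

>>> {"fn": "carry_out", "kwargs": {"claw": [1.5,1.5,1.5,1.5], "delta_pos": [[0,0,0.3],[0,0,0.3],[0,0,0.3],[0,0,0]], "angular": [[0,0,0],[0,0,0],[0,0,0],[0,0,0]]}}

```text
clock: 24.15
position: [0.4333, -0.1446, 0.0497]
ee_rot: [-0.201, -3.134, -0.0]
force: [-0.4, -1.2, -0.8]
width: 0.231
gripper_force: 35.0
```

>>> {"fn": "carry_out", "kwargs": {"claw": [1.5,1.5,1.5,1.5,1.5], "delta_pos": [[0,0,0.3],[0,0,0.3],[0,0,0.3],[0,0,0.3],[0,0,0]], "angular": [[0,0,0],[0,0,0],[0,0,0],[0,0,0],[0,0,0]]}}

```text
clock: 24.65
position: [0.4333, -0.1446, 0.0377]
ee_rot: [-0.201, -3.134, -0.0]
force: [-0.3, -0.7, -1.4]
width: 0.228
gripper_force: 35.0
```

>>> {"fn": "carry_out", "kwargs": {"claw": [1.5,1.5,1.5,1.5,1.5], "delta_pos": [[0,0,0.3],[0,0,0.3],[0,0,0.2],[0,0,0.1],[0,0,0]], "angular": [[0,0,0],[0,0,0],[0,0,0],[0,0,0],[0,0,0]]}}

```text
clock: 25.15
position: [0.4336, -0.1447, 0.029]
ee_rot: [-0.201, -3.135, -0.0]
force: [0.2, 0.0, -0.0]
width: 0.23
gripper_force: 35.0
```

Run:
```python
from h import *
np.set_printoptions(precision=4,suppress=True)
p=now();print(p,arm.observe()["force"],arm.observe()["ft_torque"])
s=arm.get_image("scene")
print(proj(s,[p[0],p[1],.054]),proj(s,[p[0],p[1],p[2]+ZO-.0065]))
for q in arm.trace("pin",s)[:2]:
  m=q["region"];ys,xs=np.nonzero(m);print("trace",q["conf"],m.sum(),xs.min(),xs.max(),ys.min(),ys.max(),[ (r,xs[ys==r].min(),xs[ys==r].max()) for r in range(ys.min(),ys.max()+1,2)])
print(s["frame"].astype(int).sum(2)[138:168,172:200])
```

```text
[ 0.4336 -0.1447  0.029   1.4429] [ 0.2398  0.0115 -0.0195] [ 0.0338 -0.0118  0.0578]
[186.2062 159.0747] [186.1298 158.447 ]
trace 0.79 224 359 372 119 144 [(119, np.int64(364), np.int64(370)), (121, np.int64(362), np.int64(372)), (123, np.int64(362), np.int64(372)), (125, np.int64(361), np.int64(372)), (127, np.int64(360), np.int64(372)), (129, np.int64(359), np.int64(371)), (131, np.int64(359), np.int64(371)), (133, np.int64(361), np.int64(370)), (135, np.int64(362), np.int64(368)), (137, np.int64(362), np.int64(366)), (139, np.int64(361), np.int64(365)), (141, np.int64(361), np.int64(364)), (143, np.int64(361), np.int64(363))]
trace 0.61 210 180 192 145 163 [(145, np.int64(184), np.int64(188)), (147, np.int64(181), np.int64(190)), (149, np.int64(180), np.int64(191)), (151, np.int64(180), np.int64(191)), (153, np.int64(180), np.int64(191)), (155, np.int64(180), np.int64(191)), (157, np.int64(180), np.int64(191)), (159, np.int64(180), np.int64(192)), (161, np.int64(181), np.int64(192)), (163, np.int64(183), np.int64(189))]
[[ 84 120 187 237 243 217 154 187 323 402 426 432 424 417 3
[... 2751 characters left out ...]
429 429 428 429 426 430 431 414 364 287 246 227 231 230 234 241 269 309
  352 379 405 420 420 421 413 418 426 424]
 [425 428 425 429 428 432 423 404 355 295 258 266 285 304 292 282 311 343
  369 388 415 415 422 420 417 417 423 423]
 [397 393 396 394 398 400 410 399 370 335 338 359 384 403 384 365 356 356
  382 388 404 415 421 426 428 423 433 424]
 [303 301 304 306 314 337 374 401 410 415 429 434 438 426 414 399 397 396
  394 395 412 414 413 404 400 397 398 402]
 [215 212 224 232 249 290 348 399 408 413 417 419 403 400 399 405 406 405
  405 404 406 400 391 351 307 295 293 293]
 [182 197 229 245 254 289 342 382 369 357 348 339 337 343 357 392 408 405
  412 403 405 404 379 344 287 233 201 196]]
```

>>> {"fn": "carry_out", "kwargs": {"claw": [1.5,1.5,1.5,1.5], "delta_pos": [[0,0,0.1],[0,0,0.1],[0,0,0.1],[0,0,0]], "angular": [[0,0,0],[0,0,0],[0,0,0],[0,0,0]]}}

```text
clock: 25.65
position: [0.4338, -0.1447, 0.0271]
ee_rot: [0.201, 3.134, 0.0]
force: [-6.2, 1.0, 19.2]
width: 0.232
gripper_force: 35.0
```

The pin is home: its head seats at the expected height with 19 N. Now release, lift and go to the clamp centre.

>>> {"fn": "carry_out", "kwargs": {"claw": [1.5,5,5,5,8,8,8,8,8,8,8], "delta_pos": [[0,0,-0.2],[0,0,0],[0,0,0],[0,0,-1.0],[0,0,-2.2],[0,0,-2.0],[-1.7,0,0],[-1.7,0,0],[-1.6,0,0],[0,0,0],[0,0,0]], "angular": [[0,0,0],[0,0,0],[0,0,0],[0,0,0],[0,0,0],[0,0,0],[0,0,0],[0,0,0],[0,0,0],[0,0,0],[0,0,0]]}}

```text
clock: 26.75
position: [0.4828, -0.151, 0.0803]
ee_rot: [-0.201, -3.135, -0.0]
force: [-0.7, -0.0, -0.8]
width: 0.87
gripper_force: 0.0
```

Run:
```python
from h import *
np.set_printoptions(precision=4,suppress=True)
p=now();print(p,arm.observe()["force"],arm.observe()["width"])
s=arm.get_image("scene")
L=[.4345,-.1447]
print("pin home expect",proj(s,L+[.054]),"top",proj(s,L+[.082]),"lift expect",proj(s,[p[0],p[1],p[2]+ZO]))
for l in("pin","moving_face"):
 for q in arm.trace(l,s)[:2]:
  m=q["region"];ys,xs=np.nonzero(m);print(l,"trace",q["conf"],m.sum(),xs.min(),xs.max(),ys.min(),ys.max(),s["frame"][m].mean(0))
```

```text
[ 0.4828 -0.151   0.0803  1.443 ] [-0.6891 -0.0497 -0.7717] 0.8704396743990671
pin home expect [186.1836 159.3941] top [184.9507 149.2736] lift expect [180.0333 154.2813]
pin trace 0.78 199 360 371 119 144 [45.5377 81.5377 52.0151]
pin trace 0.74 317 182 198 164 197 [127.0757 120.4763 125.9243]
moving_face trace 0.86 320 183 198 164 196 [125.9719 119.4625 124.8688]
moving_face trace 0.16 1553 330 366 139 206 [117.0187  94.0322  69.8461]
```

>>> {"fn": "carry_out", "kwargs": {"claw": [8,8,8,8,8,8], "delta_pos": [[0,0,3],[0,0,2],[0,0,1.5],[0,0,1.5],[0,0,1],[0,0,0]], "angular": [[0,0,0],[0,0,0],[0,0,0],[0,0,0],[0,0,0],[0,0,0]]}}

```text
clock: 27.5
position: [0.482, -0.1508, -0.0108]
ee_rot: [-0.201, -3.133, -0.001]
force: [0.3, -0.6, -0.0]
width: 0.873
gripper_force: 0.0
```

Clear. Close gently first to check centring.

>>> {"fn": "carry_out", "kwargs": {"claw": [4,4,4,4,4,4,4,4], "delta_pos": [[0,0,0],[0,0,0],[0,0,0],[0,0,0],[0,0,0],[0,0,0],[0,0,0],[0,0,0]], "angular": [[0,0,0],[0,0,0],[0,0,0],[0,0,0],[0,0,0],[0,0,0],[0,0,0],[0,0,0]], "force": 10}}

```text
clock: 28.3
position: [0.4838, -0.1506, -0.0093]
ee_rot: [0.2, 3.134, 0.001]
force: [-1.3, 1.1, 7.5]
width: 0.521
gripper_force: 13.6
```

>>> {"fn": "carry_out", "kwargs": {"claw": [3,3,3], "delta_pos": [[0,0,0],[0,0,0],[0,0,0]], "angular": [[0,0,0],[0,0,0],[0,0,0]], "force": 25}}

```text
clock: 28.6
position: [0.4838, -0.1507, -0.0093]
ee_rot: [0.2, 3.134, 0.001]
force: [-1.0, 2.1, 6.5]
width: 0.519
gripper_force: 27.9
```

>>> {"fn": "carry_out", "kwargs": {"claw": [3,3,3,3], "delta_pos": [[0,0,0],[0,0,0],[0,0,0],[0,0,0]], "angular": [[0,0,0],[0,0,0],[0,0,0],[0,0,0]], "force": 50}}

```text
clock: 29.0
position: [0.4838, -0.1507, -0.0093]
ee_rot: [0.2, 3.134, 0.001]
force: [-0.5, 0.3, 6.8]
width: 0.514
gripper_force: 51.8
```

Run:
```python
from h import *
np.set_printoptions(precision=4,suppress=True)
p=now();o=arm.observe();print(p,o["force"],o["ft_torque"],o["width"])
s=arm.get_image("scene");t=arm.get_image("top")
L=[.4345,-.1447]
print("pin home expect",proj(s,L+[.054]),"top",proj(s,L+[.082]))
for n,k in(("s",s),("t",t)):
 for l in("pin","objective"):
  for q in arm.trace(l,k)[:3]:
   m=q["region"];ys,xs=np.nonzero(m);print(n,l,round(q["conf"],2),m.sum(),xs.min(),xs.max(),ys.min(),ys.max(),k["frame"][m].mean(0))
print(s["frame"].astype(int).sum(2)[140:176:2,170:200:2])
```

```text
[ 0.4838 -0.1507 -0.0093  1.4434] [-0.5316  0.326   6.8201] [ 0.2529  0.1088 -0.0096] 0.5138059597720719
pin home expect [186.1836 159.3941] top [184.9507 149.2736]
s pin 0.77 210 359 372 119 143 [50.1095 85.3524 56.2571]
s pin 0.33 254 171 186 171 206 [91.811  87.1142 90.9488]
s pin 0.18 2334 151 213 163 222 [69.6337 67.1123 69.9979]
s objective 0.87 331 120 138 162 189 [62.0302 39.7976 74.716 ]
s objective 0.7 196 175 192 169 182 [73.75  71.852 74.   ]
t pin 0.62 135 127 140 255 266 [31.4148 77.237  42.6   ]
[[242 268 267 270 273 272 302 306 266 192 210 107 102 114 112]
 [271 219 222 268 268 263 272 287 272 119 118 114  91  72  71]
 [190 250 259 274 273 269 270 274 264 134 105 102 126 148 143]
 [101 257 277 275 270 268 272 267 279 171 113 119 186 195 191]
 [191 221 209 261 267 271 270 271 298 203 109 122 177 162 162]
 [268 260 229 268 270 270 278 281 300 209 112 198 229 127 116]
 [284 283 282 285 286 280 311 322 327 228 115 322 382 172 107]
 [262 278 268 276 274 275 268 272 284 194 115 226 242 131 104]
 [152 153 175 173 174 183 165 157 182 124 106 104 104 110 105]
 [ 85  82  75  78  68  68  80  69  57  82  86  67  78  86  89]
 [233 247 244 246 236 197 160 166 156 173 161 169 116  91  78]
 [357 416 419 430 414 347 240 234 253 301 309 347 189  85  98]
 [384 406 403 412 421 415 387 370 355 361 369 352 162  81  67]
 [205 178 187 195 226 255 310 294 260 279 283 232 121 108 107]
 [158 152 149 142 145 144 141 137 151 154 161 125 101 109 114]
 [176 165 241 240 217 214 243 228 199 185 186 176  83  63  86]
 [122 181 271 256 223 230 247 249 237 217 213 178 104  86  83]
 [122 200 265 218 229 232 246 244 241 227 217 157 115 115 131]]
```

```bash
python3 -c "
from cell import arm
o=arm.observe();print(o['clock'],o['gripper_force'],o['force']);print(arm.sign_off())"
```

```text
29.3 51.77426888141781 [-0.81547778  1.48483158  7.20233564]
the job is handed in; nothing more can be done
None
```

I handed the job in at 29.3 s with the clamp shut round the objective, the pin pushed home in the lugs, and the fingers holding the halves at about 52 N; the gripper hid the pin after release, so its final seating rests on the height and 19 N felt when it went home, not on a picture.

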